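Measure a ring's bore on the step-taper gauge and put it on the pin of its size

ROBOT

A 6-joint arm with a two-finger parallel gripper is mounted at the origin on a cart in front of the work surface, level with it; the furniture and walls round the work are solid. World frame = base frame: x ahead of the robot, y to its left, z up, the work surface at z = 0. Lengths are in m, angles in rad, forces in N, time in s.
With the tool pointing down it reaches from about 0.4 to 0.825 m from the base axis. Payload 7 kg.
Tool frame: the origin (TCP) lies midway between the tips of the shut fingers; the grasp point (between the pads) lies 19 mm behind it; z points along the fingers, x is the direction in which the jaws open and shut, and the axes are right-handed (so a half turn about z gives the same grasp; the last joint's range is limited). The gripper opens to 88 mm and grips with 3 to 60 N. Pads are 19 mm wide; open, the fingers measure 130 mm over their backs; the gripper's body (78 mm by 193 mm) begins 47 mm behind the grasp point.
Start: joints at [1.544, 0.359, 0.012, 0, -1.224, -0.288], TCP at [0.209, 0.642, 0.227] pointing down, gripper open.
Joint ranges: [-3.07, 3.07], [-1.43, 2.12], [-1.02, 1.25], [-3.03, 1.67], [-3.05, -0], [-3.03, 3.03]. Speed limits (rad/s): [2.39, 2.39, 3.01, 3.14, 3.14, 3.14].

INTERFACE

Orientations are given as [roll, pitch, yaw] about the fixed x, y, z axes, in that order (R = Rz(yaw) Ry(pitch) Rx(roll)).
In Python, from station import status, eyes, workorder gives the robot as it stands.
- The arm moves only by the shell command python3 -m jog 'ROWS' [OPENING] [FORCE]. ROWS is JSON, a list of rows, each a list of 6 numbers: the shift along the world's x, y, z in mm, then the turn, a rotation vector about the world's x, y, z in rad. A call has 1 to 12 rows; each row shifts and turns the pose as measured when the row begins; what a row does not reach is not made up. A row lasts 1/10 s, in which the tool goes at most 50 mm and 8.59 degrees, less where a joint would pass 70% of its speed; a pose out of reach is approached as far as the arm can. A call with a gripper value outside its range is refused whole. OPENING is the opening, from 0 (shut) to 1 (fully open), set as the call begins (- or left out, the last holds). The fingers move at their own pace and stop on an object; FORCE is the grip in N (left out, the last holds). Time passes only in rows, so rows that do not move let the fingers close. It gives the time, the measured TCP pose, the force and the opening at its end, in the units of the state.
- status.get_state(): the state, without advancing time (a new reading comes with each control period).
- eyes.grab_frame(name): name is "scene" or "side" or "wrist"; returns the picture (400x640x3 uint8, blue, green, red); there is no depth.
- eyes.calibration(name): a dict with "camera_matrix" (3x3 intrinsics, pixels), "k1" (the pictures are not rectified: a ray, as slopes to the right and down, at radius r is drawn at 1 + k1 r^2 times it, then the intrinsics apply), "cam_to_world" (4x4, takes a point from camera to world coordinates); the wrist camera has in their place "hand_eye" (4x4, takes a point from camera to tool coordinates, whose origin is the TCP and whose axes are the tool frame's). Camera axes: x right, y up, looking along -z (the intrinsics and any distortion apply to the point x, -y, -z); pixel columns grow to the right and rows downward; lengths in m; the calibration is good to about 2 mm. A picture is of the moment at which its call begins: read the wrist's pose just before it. calibration takes no time and is no camera call.
- workorder.job_done(): hands the job in, once; it reports no verdict.
The state is a dict: "t": time; "q": joint angles; "qd": joint speeds; "joint_efforts": joint torques, N m; "eef_pos": TCP position; "ee_rot": TCP orientation; "force": force on the tool from outside, world axes, zero at the start; "moment": the same for the moment, N m; "width": finger opening in m.
Only numpy, scipy, OpenCV 4.12 (cv2) and the standard library are available. Lean on these libraries where they do the work, as an engineer would, in place of code of your own. Each camera call takes 0.05 s, during which the arm holds its last target. There are 200 camera calls.

TASK

Measure the ring that lies on the round pad: slide it, bore upright, down the tapered mandrel until it truly stops on a shoulder, press on gently so that the mandrel sinks about 6 mm on its spring, and hold it so for a second, never pressing the spring near its end. Then take the ring off and put it all the way down on the rack pin for the size you read (highest shoulder: thin pin, middle: medium, lowest: thick), let go, and leave the other two rings and everything else where they are.

Things in the scene. Friction and masses are not known exactly. Their poses are not given: they have to be found in the camera images.
- mandrel_tip (a point): centre of the flat top of the upright steel mandrel of the spring gauge, about 108 mm over the table; moves with the mandrel; z up. The mandrel widens downward in steps: a nose of 10 to 17.5 mm diameter over 8 mm, then lands of 17.5, 22.5 and 27.5 mm, parted by 45-degree shoulders. An off-centre ring can catch on a shoulder that it should pass; easing it sideways frees it
- shoulder_high (a point): point on the mandrel's axis at the foot of its highest shoulder, 22 mm below the tip; moves with the mandrel. The shoulder widens it from 17.5 to 22.5 mm; a ring of 20 mm bore stops here, its centre 13 mm below the tip. One dark line on the land above it
- shoulder_middle (a point): point on the mandrel's axis at the foot of its middle shoulder, 37 mm below the tip; moves with the mandrel. The shoulder widens it from 22.5 to 27.5 mm; a ring of 25 mm bore stops here, its centre 28 mm below the tip. Two dark lines on the land above it
- shoulder_low (a point): point on the mandrel's axis at the foot of its lowest shoulder, 53 mm below the tip; moves with the mandrel. The shoulder widens it from 27.5 to 34 mm; a ring of 30 mm bore stops here, its centre 43 mm below the tip. Three dark lines on the land above it
- gauge_base: grey round plinth of the gauge, 84 mm across, fixed to the table, origin at the centre of its underside; its collar (44 mm across) ends 29 mm over the table
- mandrel (a joint): how far the mandrel has sunk into its plinth on its spring (m): 0 free, end stop at 0.015. It starts to move at about 4 N and takes about 0.8 N more per mm (about 9 N at 6 mm); sunk 3 to 10 mm is a good measuring push, more than 12 mm is too hard
- test_pad: round black rubber pad, 72 mm across, 4 mm thick, fixed; origin at the centre of its underside. The ring to be measured lies on it
- ring_p_center (a point): steel ring, outside diameter 42 mm, 16 mm high, bore upright, about 0.1 kg; this point: its centre, half-way up; z: the bore's axis. Three rings look alike; their bores are 20, 25 and 30 mm, and which has which is to be measured. One, not always the same, lies alone on the round test pad, the other two on the waiting board (black, behind the rack)
- ring_q_center (a point): steel ring, outside diameter 42 mm, 16 mm high, bore upright, about 0.1 kg; this point: its centre, half-way up; z: the bore's axis. Three rings look alike; their bores are 20, 25 and 30 mm, and which has which is to be measured. One, not always the same, lies alone on the round test pad, the other two on the waiting board (black, behind the rack)
- ring_r_center (a point): steel ring, outside diameter 42 mm, 16 mm high, bore upright, about 0.1 kg; this point: its centre, half-way up; z: the bore's axis. Three rings look alike; their bores are 20, 25 and 30 mm, and which has which is to be measured. One, not always the same, lies alone on the round test pad, the other two on the waiting board (black, behind the rack)
- ring_p: the same ring, origin at the centre of its underside
- ring_q: the same ring, origin at the centre of its underside
- ring_r: the same ring, origin at the centre of its underside
- pin_thin_top (a point): top of the thin steel pin on the rack board, on its axis: 12 mm diameter, one dark turned line(s), for the ring of 20 mm bore. The three pins stand in a row, in any order, 100 mm apart; a ring fully down rests on the pin's foot plate (52 mm across), 40 mm below this point and 14 mm over the table
- pin_medium_top (a point): top of the medium steel pin on the rack board, on its axis: 17 mm diameter, two dark turned line(s), for the ring of 25 mm bore. The three pins stand in a row, in any order, 100 mm apart; a ring fully down rests on the pin's foot plate (52 mm across), 40 mm below this point and 14 mm over the table
- pin_thick_top (a point): top of the thick steel pin on the rack board, on its axis: 22 mm diameter, three dark turned line(s), for the ring of 30 mm bore. The three pins stand in a row, in any order, 100 mm apart; a ring fully down rests on the pin's foot plate (52 mm across), 40 mm below this point and 14 mm over the table
- micrometer: bystander, to be left where it is: outside micrometer, 61x130x16 mm, origin under its centre
- screwdriver: bystander, to be left where it is: screwdriver with red handle, 209 mm long, origin under its centre
- marker: bystander, to be left where it is: blue marker pen, 137 mm long, origin under its centre
- race_t_01: bystander, to be left where it is: small ball bearing, 29 mm across, 10 mm high, lying flat, origin under its centre
- race_1: bystander, to be left where it is: small ball bearing, 29 mm across, 10 mm high, lying flat, origin under its centre
- race_2: bystander, to be left where it is: small ball bearing, 29 mm across, 10 mm high, lying flat, origin under its centre
- race_3: bystander, to be left where it is: small ball bearing, 29 mm across, 10 mm high, lying flat, origin under its centre
Mind the look-alikes: they are no part of the job. Leave any turquoise look-alike of the ring_r alone.

How it is judged:
On the way:
1. the ring sits on the mandrel at the shoulder of its bore, level and centred, pressed so that the mandrel is sunk 3 to 10 mm, for half a second (((z of ring_p_center in the frame of mandrel_tip between -0.01475 and -0.01075 m and horizontal distance between ring_p_center and mandrel_tip below 0.003 m and angle between ring_p_center's own z axis and vertical below 0.12 rad) or (z of ring_q_center in the frame of mandrel_tip between -0.02975 and -0.02575 m and horizontal distance between ring_q_center and mandrel_tip below 0.003 m and angle between ring_q_center's own z axis and vertical below 0.12 rad) or (z of ring_r_center in the frame of mandrel_tip between -0.045 and -0.041 m and horizontal distance between ring_r_center and mandrel_tip below 0.003 m and angle between ring_r_center's own z axis and vertical below 0.12 rad)) and value of joint mandrel between 0.003 and 0.01 m), for 0.5 s.
At the end, for the whole second after the job is handed in: the ring that lay on the pad rests flat, still and released on the foot plate of the pin of its size (underside within 2.5 mm of the plate, tilt under 0.1 rad), the pad is empty, and the other two rings lie within 20 mm of where they were (((horizontal distance between ring_p_center and pin_thin_top below 0.009 m and z of ring_p_center in the frame of pin_thin_top below -0.0295 m and angle between ring_p_center's own z axis and vertical below 0.1 rad and linear speed of ring_p below 0.02 m/s and distance of each of ring_q_center, ring_r_center from where it was at the start of the episode below 0.02 m and horizontal distance between each of ring_q_center, ring_r_center and test_pad above 0.06 m) or (horizontal distance between ring_q_center and pin_medium_top below 0.009 m and z of ring_q_center in the frame of pin_medium_top below -0.0295 m and angle between ring_q_center's own z axis and vertical below 0.1 rad and linear speed of ring_q below 0.02 m/s and distance of each of ring_p_center, ring_r_center from where it was at the start of the episode below 0.02 m and horizontal distance between each of ring_p_center, ring_r_center and test_pad above 0.06 m) or (horizontal distance between ring_r_center and pin_thick_top below 0.009 m and z of ring_r_center in the frame of pin_thick_top below -0.0295 m and angle between ring_r_center's own z axis and vertical below 0.1 rad and linear speed of ring_r below 0.02 m/s and distance of each of ring_p_center, ring_q_center from where it was at the start of the episode below 0.02 m and horizontal distance between each of ring_p_center, ring_q_center and test_pad above 0.06 m))); the robot touches nothing.
It fails at once if the mandrel's spring is pressed more than 12 mm, close to its end (value of joint mandrel above 0.012 m).
It fails at once if a bystander is moved by more than 30 mm (distance of any of micrometer, screwdriver, marker, race_t_01, race_1, race_2, race_3 from where it was at the start of the episode above 0.03 m).
It also fails if it takes over 50 s, if anything falls off the work surface, if the arm or the gripper's body presses on something with over 40 N, if the wrist force passes 120 N, or if a joint passes its speed limit or range.

## Working session

There is one attempt and no reset: what is moved stays moved. The work goes in short steps, Python scripts to look and compute and a shell command to move; the robot and the scene stay as the last step left them, time stands still between calls to the robot, and variables do not carry over. Pictures are saved under pics/ and viewed, about 8 in all and at most 12, crops included, and the job is handed in when it is done.

```bash
mkdir -p pics; ls; cat > h.py <<'E'
import numpy as np, cv2
from scipy.spatial.transform import Rotation as R
from station import status, eyes, workorder
def T(name):
    c=eyes.calibration(name)
    if name!='wrist': return c,np.array(c['cam_to_world'])
    s=status.get_state(); M=np.eye(4); M[:3,:3]=R.from_euler('xyz',s['ee_rot']).as_matrix(); M[:3,3]=s['eef_pos']
    return c,M@np.array(c['hand_eye'])
def grab(name,f):
    t=T(name); im=eyes.grab_frame(name); cv2.imwrite(f,im); np.savez(f+'.npz',M=t[1],K=np.array(t[0]['camera_matrix']),k=t[0]['k1']); return im
def ray(f,u,v):
    d=np.load(f+'.npz'); K,k=d['K'],float(d['k'])
    p=cv2.undistortPoints(np.array([[[u,v]]],float),K,np.array([k,0,0,0.]))[0,0]
    return d['M'][:3,3], d['M'][:3,:3]@np.array([p[0],-p[1],-1])
def at(f,u,v,z):
    o,r=ray(f,u,v); return o+r*(z-o[2])/r[2]
def proj(f,P):
    d=np.load(f+'.npz'); p=np.linalg.inv(d['M'])@np.append(P,1); q=np.array([p[0],-p[1]])/-p[2]
    q=q*(1+float(d['k'])*(q@q)); return d['K'][:2,:2]@q+d['K'][:2,2]
E
python3 - <<'E'
from h import *
s=status.get_state(); print(s)
a=grab('scene','pics/s0.png'); b=grab('side','pics/d0.png')
for n in('scene','side','wrist'): c,t=T(n); print(n,c['camera_matrix'],c['k1'],t.round(3).tolist())
E
```

```text
pics
{'t': 0.0, 'q': array([ 1.54409475e+00,  3.59395363e-01,  1.10454665e-02, -3.40040307e-04,
       -1.22410224e+00, -2.88124371e-01]), 'qd': array([ 1.44616381e-03,  3.59016979e-05, -6.26394278e-04,  8.34892658e-04,
       -8.82023679e-04,  1.94659189e-03]), 'joint_efforts': array([ 1.23243894e-04, -5.82721746e+01,  2.93056011e+01,  6.99725524e+00,
        6.95747993e-03, -1.54233867e-04]), 'eef_pos': array([0.20887647, 0.64134635, 0.2256132 ]), 'ee_rot': array([-3.14142858e+00, -1.67839051e-03, -1.88573822e+00]), 'force': array([ 0.05464875,  0.59027957, -0.55882706]), 'moment': array([ 0.06054724, -0.00626419,  0.03334907]), 'width': 0.08760024896259995}
scene [[392.22754207   0.         330.71421599]
 [  0.         392.22754207 199.72239457]
 [  0.           0.           1.        ]] -0.09281891691745905 [[-0.921, 0.299, -0.249, 0.198], [-0.389, -0.721, 0.574, 0.747], [-0.008, 0.626, 0.78, 1.056], [0.0, 0.0, 0.0, 1.0]]
side [[464.30631329   0.         324.06285553]
 [  0.         464.30631329 204.0294537 ]
 [  0.           0.           1.        ]] -0.10954716549295412 [[0.973, 0.072, -0.217, 0.219], [-0.228, 0.388, -0.893, -1.208], [0.02, 0.919, 0.394, 0.659], [0.0, 0.0, 0.0, 1.0]]
wrist [[276.40219032   0.         318.02812598]
 [  0.         276.40219032 195.42027868]
 [  0.           0.           1.        ]] -0.04877374953180896 [[-0.311, 0.917, 0.251, 0.278], [-0.95, -0.3, -0.082, 0.619], [0.001, -0.264, 0.964, 0.384], [0.0, 0.0, 0.0, 1.0]]
```

View pics/s0.png

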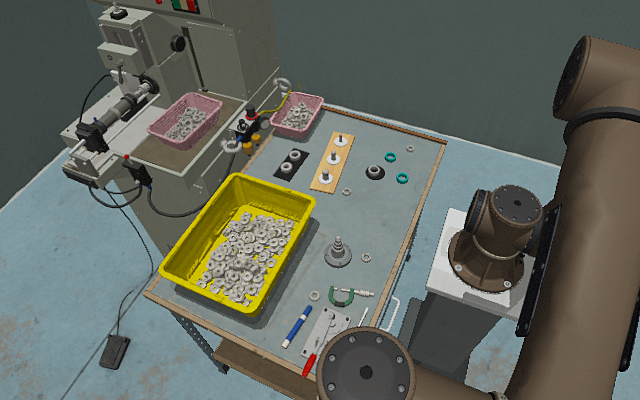

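View pics/d0.png

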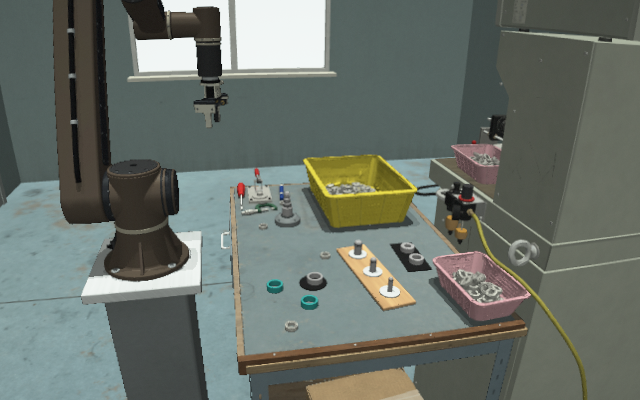

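The scene picture shows one steel ring on the black round pad at (375,171). Things that could be mistaken for it:
- turquoise look-alikes at (390,157) and (402,178)
- waiting rings at (294,155) and (287,167)
- small bearings at (410,148), (347,191), (366,257) and (314,295)

The mandrel is at (338,240) and the pins at (340,140), (334,157) and (326,176). I choose the ring on the pad.

```bash
python3 - <<'E'
from h import *
S,D='pics/s0.png','pics/d0.png'
for n,u,v,z in [('ring',374,169,.02),('mandtip',338,239,.108),('pinA',341,136,.054),('pinB',334,153,.054),('pinC',325,172,.054),('turq1',390,157,.016),('turq2',402,178,.016),('w1',294,155,.016),('w2',287,167,.016)]: print(n,at(S,u,v,z).round(3))
for n,u,v,z in [('ring',315,277,.02),('mandtip',287,196,.108),('pinA',390,280,.054),('pinB',373,261,.054),('pinC',357,241,.054)]: print(n,at(D,u,v,z).round(3))
im=cv2.imread(S)[120:280,280:440]; im2=cv2.imread(D)[180:330,240:440]
cv2.imwrite('pics/c1.png',np.hstack([cv2.resize(im,(400,400),interpolation=2),cv2.resize(im2,(400,400*150//200*1),interpolation=2)[:400] if 0 else cv2.resize(im2,(400,400),interpolation=2)]))
E
```

```text
ring [ 0.439 -0.208  0.02 ]
mandtip [0.425 0.173 0.108]
pinA [ 0.602 -0.291  0.054]
pinB [ 0.591 -0.196  0.054]
pinC [ 0.584 -0.098  0.054]
turq1 [ 0.405 -0.293  0.016]
turq2 [ 0.334 -0.208  0.016]
w1 [ 0.741 -0.165  0.016]
w2 [ 0.737 -0.1    0.016]
ring [ 0.44  -0.217  0.02 ]
mandtip [0.423 0.124 0.108]
pinA [ 0.603 -0.319  0.054]
pinB [ 0.592 -0.224  0.054]
pinC [ 0.583 -0.109  0.054]
```

View pics/c1.png

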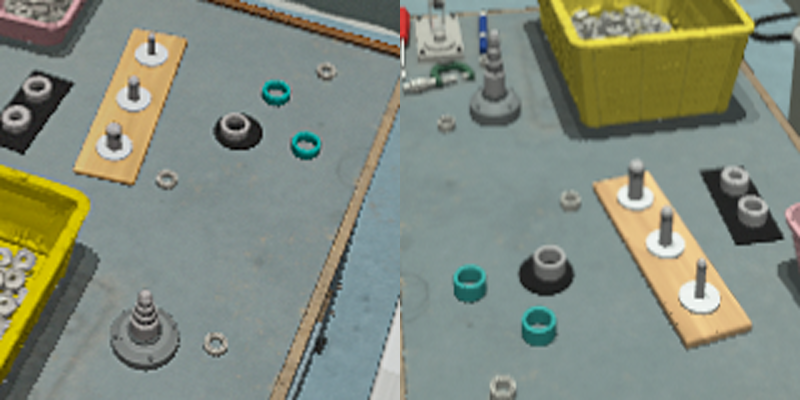

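Ring pick confirmed. The pins are thin at the far −y end, medium in the middle and thick at the +y end. Next I look at the mandrel from above with the wrist camera.

```bash
python3 -m jog '[[15,-40,0,0,0,0],[15,-40,0,0,0,0],[15,-40,0,0,0,0],[18,-40,0,0,0,0],[18,-40,0,0,0,0],[18,-40,0,0,0,0],[20,-40,0,0,0,0],[20,-40,0,0,0,0],[20,-40,0,0,0,0],[20,-40,0,0,0,0],[20,-40,0,0,0,0],[20,-40,0,0,0,0]]' 0.65 20; python3 -m jog '[[0,-10,0,0,0,0],[0,0,0,0,0,0],[0,0,0,0,0,0]]'
python3 - <<'E'
from h import *
grab('wrist','pics/w1.png'); s=status.get_state(); print(s['t'],s['eef_pos'],s['ee_rot'],s['q'],s['force'])
E
```

```text
t: 1.3
eef_pos: [0.4285, 0.1441, 0.2199]
ee_rot: [-3.141, -0.008, -1.877]
force: [2.1, 0.6, -0.0]
width: 0.0568
t: 1.6
eef_pos: [0.4291, 0.129, 0.2194]
ee_rot: [3.142, -0.009, -1.885]
force: [-0.6, -0.1, -0.1]
width: 0.0569
1.65 [0.42892415 0.12935915 0.21934733] [ 3.14146776 -0.00916245 -1.8838736 ] [ 0.73945991 -0.01613956 -0.47128578  0.00491325 -1.123676    0.51611644] [-0.19374032  0.68036314  0.14173363]
```

View pics/w1.png

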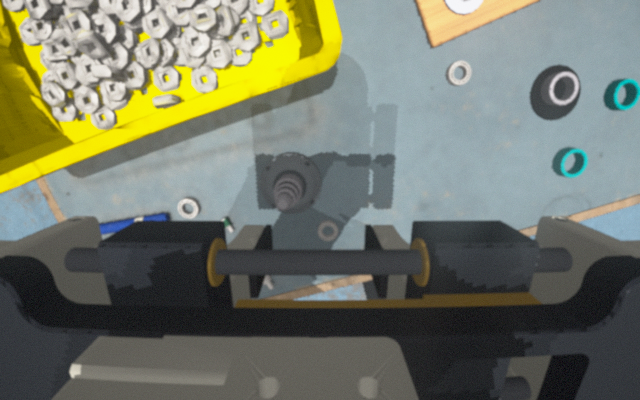

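The wrist picture shows the mandrel at about (288,190), with its plinth centred near (292,178). The bin rim runs from (0,190) to (340,65), and the pad ring is at (563,88).

```bash
python3 - <<'E'
from h import *
W='pics/w1.png'
print('base',at(W,292,180,.02).round(4))
for v in (199,202,205): print('tip',at(W,286,v,.108).round(4))
b=at(W,292,180,.02)
for z in (0,.108): print(proj(W,[b[0],b[1],z]).round(1), proj('pics/s0.png',[b[0],b[1],z]).round(1),proj('pics/d0.png',[b[0],b[1],z]).round(1))
print('ring',at(W,564,87,.02).round(4))
for u,v in ((0,190),(170,128),(325,75),(340,50)): print('bin', [at(W,u,v,z)[:2].round(3).tolist() for z in (.08,.12)])
for f,u,v in (('pics/s0.png',313,197),('pics/s0.png',247,314),('pics/d0.png',324,191),('pics/d0.png',324,226),('pics/d0.png',413,190),('pics/d0.png',407,223)): print(f,[at(f,u,v,z)[:2].round(3).tolist() for z in (0,.08,.1,.12)])
im=cv2.imread(W)
cv2.imwrite('pics/c2.png',np.hstack([cv2.resize(im[140:230,230:350],(400,300),interpolation=2),cv2.resize(im[50:140,520:640],(400,300),interpolation=2)]))
E
```

```text
base [0.4348 0.1621 0.02  ]
tip [0.4337 0.1612 0.108 ]
tip [0.4307 0.1623 0.108 ]
tip [0.4277 0.1634 0.108 ]
[293.2 177. ] [336.2 254.1] [289.1 221.8]
[284.8 198.3] [336.4 234.9] [288.8 191.4]
ring [ 0.4424 -0.2075  0.02  ]
bin [[0.544, 0.488], [0.538, 0.437]]
bin [[0.539, 0.257], [0.534, 0.237]]
bin [[0.537, 0.086], [0.532, 0.089]]
bin [[0.555, 0.064], [0.547, 0.07]]
pics/s0.png [[0.597, -0.019], [0.566, 0.039], [0.559, 0.054], [0.551, 0.068]]
pics/s0.png [[0.593, 0.442], [0.563, 0.465], [0.555, 0.471], [0.548, 0.476]]
pics/d0.png [[0.611, 0.41], [0.563, 0.214], [0.551, 0.164], [0.54, 0.115]]
pics/d0.png [[0.541, 0.11], [0.502, -0.05], [0.492, -0.09], [0.482, -0.13]]
pics/d0.png [[0.958, 0.358], [0.869, 0.168], [0.846, 0.12], [0.824, 0.073]]
pics/d0.png [[0.817, 0.079], [0.745, -0.077], [0.726, -0.116], [0.708, -0.155]]
```

View pics/c2.png

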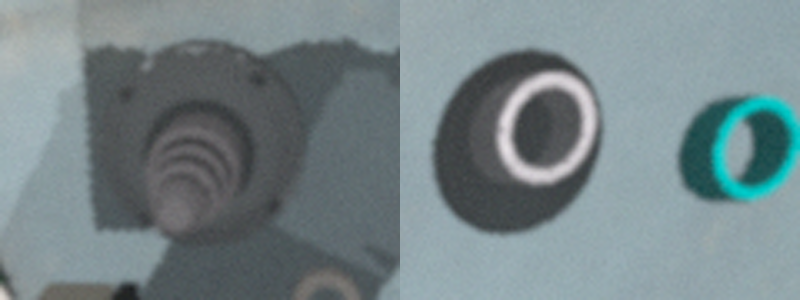

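```bash
python3 -m jog '[[-2,-42,-4,0,0,0],[0,-42,-6,0,0,0],[0,-42,-6,0,0,0],[1,-42,-6,0,0,0],[1,-42,-6,0,0,0],[2,-42,-6,0,0,0],[2,-42,-6,0,0,0],[2,-42,-6,0,0,0],[0,0,0,0,0,0],[0,0,0,0,0,0]]'
python3 - <<'E'
from h import *
im=grab('wrist','pics/w2.png'); s=status.get_state(); print(s['t'],s['eef_pos'],s['ee_rot'],s['force'])
for P in ([.4424,-.2075,.02],[.4424,-.2075,.004]): print(proj('pics/w2.png',P))
E
```

```text
t: 2.65
eef_pos: [0.4378, -0.2053, 0.1721]
ee_rot: [-3.139, -0.006, -1.86]
force: [0.4, 0.8, 0.6]
width: 0.0571
2.7 [ 0.43783277 -0.20486778  0.1720886 ] [-3.13887847 -0.00593911 -1.85848287] [ 0.50411142 -0.35317628  0.35460839]
[318.42789239 180.5548036 ]
[318.34417078 177.76420516]
```

View pics/w2.png

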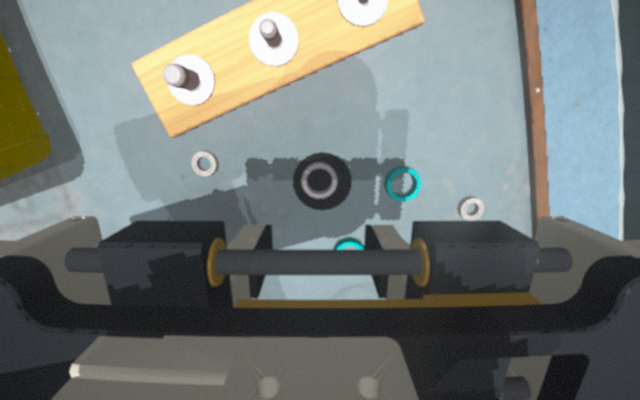

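Ring at (319,180) matches its projected position of (.4425,−.2078). Descending over it.

```bash
python3 -m jog '[[5,-3,-25,0,0,0],[0,0,-35,0,0,0],[0,0,-35,0,0,0],[0,0,-30,0,0,0],[0,0,-20,0,0,0],[0,0,-8,0,0,0],[0,0,0,0,0,0]]'
python3 - <<'E'
from h import *
W='pics/w2.png'
print('ring',at(W,319.5,180,.02))
for n,u,v in(('thick',176,76),('med',268,28)):
  print(n,at(W,u,v,.054).round(4))
E
```

```text
t: 3.4
eef_pos: [0.4495, -0.1974, 0.0199]
ee_rot: [-3.129, -0.006, -1.837]
force: [-2.4, -7.3, 11.7]
width: 0.0572
ring [ 0.44266997 -0.20886362  0.02      ]
thick [ 0.5851 -0.1094  0.054 ]
med [ 0.598 -0.206  0.054]
```

A fingertip touched the ring's top because the arm had drifted 10 mm in y. I back up and correct.

```bash
python3 -m jog '[[0,0,15,0,0,0],[0,0,5,0,0,0],[-7,-10,0,0,0,-0.05],[0,0,0,0,0,0],[0,0,0,0,0,0]]'
python3 - <<'E'
from h import *
im=grab('wrist','pics/w3.png'); s=status.get_state(); print(s['t'],s['eef_pos'],s['ee_rot'],s['force'])
print(proj('pics/w3.png',[.4427,-.208,.02]))
E
```

```text
t: 3.9
eef_pos: [0.4451, -0.2038, 0.043]
ee_rot: [-3.125, -0.005, -1.884]
force: [-0.3, 0.9, 0.8]
width: 0.0572
3.95 [ 0.44488029 -0.20381122  0.04287248] [-3.12530532 -0.00520453 -1.88351203] [-0.70214424 -0.75118355 -0.27445667]
[325.16064227 227.91553438]
```

View pics/w3.png

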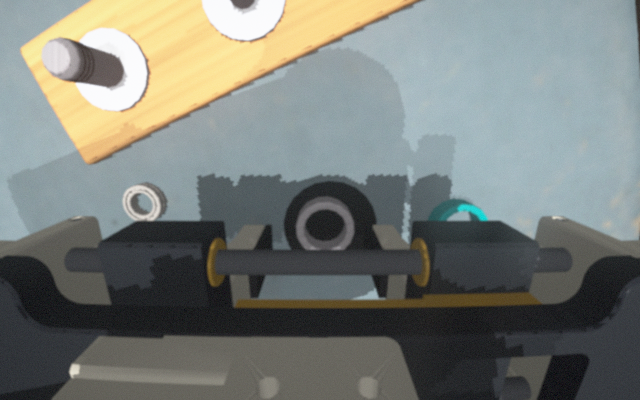

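```bash
python3 -m jog '[[-2,-4,-3,0.010,0.014,0],[0,0,-8,0,0,0],[0,0,-8,0,0,0]]'
```

```text
t: 4.25
eef_pos: [0.4433, -0.2082, 0.023]
ee_rot: [3.141, 0.001, -1.883]
force: [-0.6, 1.1, 0.2]
width: 0.0568
```

```bash
python3 -m jog '[[0,0,-8,0,0,0],[0,0,-6,0,0,0],[0,0,-3,0,0,0],[0,0,0,0,0,0]]'; python3 -m jog '[[0,0,0,0,0,0],[0,0,0,0,0,0],[0,0,0,0,0,0],[0,0,0,0,0,0],[0,0,0,0,0,0]]' 0.3 30
```

```text
t: 4.65
eef_pos: [0.4422, -0.2083, 0.0043]
ee_rot: [3.138, -0.001, -1.883]
force: [-3.8, 2.8, 10.4]
width: 0.0573
t: 5.15
eef_pos: [0.4428, -0.2081, 0.0043]
ee_rot: [3.138, -0.001, -1.882]
force: [-0.5, 0.9, 4.2]
width: 0.0407
```

Gripped at width 40.7 mm. Lift and carry to a viewing spot short of the mandrel.

```bash
python3 -m jog '[[0,0,10,0,0,0],[0,0,25,0,0,0],[0,0,35,0,0,0],[0,0,35,0,0,0],[0,0,30,0,0,0],[0,20,20,0,0,0],[-5,35,0,0,0,0],[-5,35,0,0,0,0],[-5,35,0,0,0,0],[-5,35,0,0,0,0],[-5,35,0,0,0,0],[-5,35,0,0,0,0]]';python3 -m jog '[[-5,35,0,0,0,0],[-5,35,0,0,0,0],[-5,35,0,0,0,0],[-5,25,0,0,0,0],[0,0,0,0,0,0],[0,0,0,0,0,0],[0,0,0,0,0,0]]'
python3 - <<'E'
from h import *
W='pics/w4.png'
im=grab('wrist',W); s=status.get_state(); print(s['t'],s['eef_pos'],s['ee_rot'],s['force'])
for z in (.108,.03,0): print(proj(W,[.432,.163,z]))
cv2.imwrite('pics/c4.png',cv2.resize(im[80:330,170:490],(768,600),interpolation=2))
E
```

```text
t: 6.35
eef_pos: [0.4049, 0.0259, 0.1687]
ee_rot: [3.133, 0.0, -1.892]
force: [1.2, 0.4, -1.6]
width: 0.0408
t: 7.05
eef_pos: [0.3802, 0.1629, 0.171]
ee_rot: [3.132, 0.002, -1.887]
force: [0.2, 0.0, -1.7]
width: 0.0406
7.1 [0.38021176 0.16270392 0.17101395] [ 3.13238380e+00  1.83488733e-03 -1.88780170e+00] [ 0.25813611  0.05253193 -0.0768706 ]
[298.27633652 148.81689522]
[303.53640333 140.71127171]
[304.90788875 138.59937672]
```

View pics/c4.png

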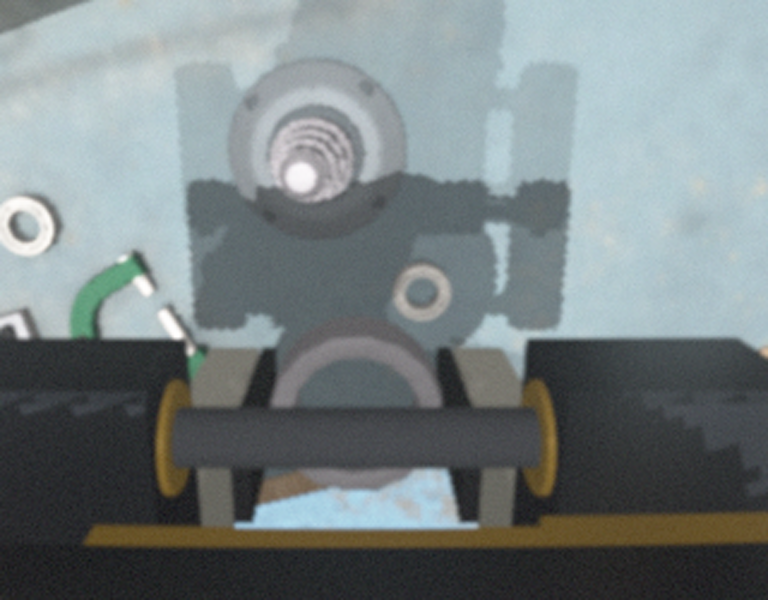

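The crop shows the mandrel tip at full-image (295,153.7) and the held ring centred near (319,252), level between the pads.

```bash
python3 - <<'E'
from h import *
W='pics/w4.png'
print('tip',at(W,295,153.7,.108).round(4),'base',at(W,170+319/2.4,80+148/2.4,.010).round(4))
print('ring top',at(W,319.2,251.7,.187).round(4))
s=status.get_state(); p=s['eef_pos']
Rm=R.from_euler('xyz',s['ee_rot']).as_matrix(); print('tool z',Rm[:,2], 'fix',np.cross(Rm[:,2],[0,0,-1]))
g=p-Rm[:,2]*.0157; print(p,g,proj(W,g))
E
```

```text
tip [0.4292 0.1668 0.108 ] base [0.43   0.1656 0.01  ]
ring top [0.3802 0.1626 0.187 ]
tool z [-0.00817793  0.00461395 -0.99995592] fix [-0.00461395 -0.00817793 -0.        ]
[0.38021176 0.16270392 0.17101395] [0.38034016 0.16263148 0.18671326] [319.08406581 251.23082476]
```

```bash
python3 -m jog '[[20,2,-5,-0.005,-0.008,0],[20,2,-10,0,0,0],[9,0,-10,0,0,0],[0,0,-10,0,0,0],[0,0,-8,0,0,0],[0,0,0,0,0,0]]'
```

```text
t: 7.7
eef_pos: [0.4298, 0.1618, 0.1257]
ee_rot: [3.141, -0.001, -1.895]
force: [-0.2, -0.2, -1.0]
width: 0.0407
```

```bash
python3 -m jog '[[0,5,-5,0,0,0.01],[0,0,-5,0,0,0],[0,0,0,0,0,0]]'; python3 -m jog '[[0,0,-5,0,0,0],[0,0,-5,0,0,0],[0,0,-4,0,0,0],[0,0,0,0,0,0]]'
```

```text
t: 8.0
eef_pos: [0.4289, 0.1671, 0.1155]
ee_rot: [3.141, -0.0, -1.883]
force: [-0.3, 0.2, 0.1]
width: 0.0408
t: 8.4
eef_pos: [0.4288, 0.1677, 0.1008]
ee_rot: [3.142, 0.001, -1.882]
force: [0.0, -0.1, -2.2]
width: 0.0407
```

```bash
python3 -m jog '[[0,-1,-4,0,0,0],[0,0,-3,0,0,0],[0,0,-2,0,0,0],[0,0,0,0,0,0]]'; python3 -m jog '[[0,0,-2,0,0,0],[0,0,-2,0,0,0],[0,0,0,0,0,0]]';  python3 -m jog '[[0,0,-2,0,0,0],[0,0,-1,0,0,0],[0,0,0,0,0,0]]'
```

```text
t: 8.8
eef_pos: [0.429, 0.1665, 0.091]
ee_rot: [-3.142, 0.001, -1.882]
force: [-0.9, -0.1, -0.2]
width: 0.0408
t: 9.1
eef_pos: [0.4291, 0.1666, 0.0868]
ee_rot: [-3.141, 0.001, -1.882]
force: [-1.1, -0.6, -1.8]
width: 0.0406
t: 9.4
eef_pos: [0.4292, 0.1667, 0.0837]
ee_rot: [-3.141, 0.001, -1.882]
force: [-0.8, 0.7, -1.8]
width: 0.041
```

```bash
python3 -m jog '[[0,0,-3,0,0,0],[0,0,-2,0,0,0],[0,0,0,0,0,0]]'; python3 -m jog '[[0,0,-2,0,0,0],[0,0,-2,0,0,0],[0,0,0,0,0,0]]';  python3 -m jog '[[0,0,-2,0,0,0],[0,0,-1,0,0,0],[0,0,0,0,0,0]]'
```

```text
t: 9.7
eef_pos: [0.4292, 0.1667, 0.0783]
ee_rot: [-3.141, 0.001, -1.882]
force: [-0.7, 1.0, -1.5]
width: 0.0412
t: 10.0
eef_pos: [0.4292, 0.1667, 0.0739]
ee_rot: [-3.141, 0.001, -1.882]
force: [-0.1, -0.5, -0.6]
width: 0.0409
t: 10.3
eef_pos: [0.4294, 0.1668, 0.0706]
ee_rot: [-3.141, 0.001, -1.882]
force: [0.4, -0.7, -0.4]
width: 0.0409
```

```bash
python3 -m jog '[[0,0,-2,0,0,0],[0,0,0,0,0,0]]';  python3 -m jog '[[0,0,-2,0,0,0],[0,0,0,0,0,0]]'
```

```text
t: 10.5
eef_pos: [0.4295, 0.1668, 0.0686]
ee_rot: [-3.141, 0.001, -1.882]
force: [-0.7, -0.1, -1.0]
width: 0.0408
t: 10.7
eef_pos: [0.4296, 0.1669, 0.0664]
ee_rot: [-3.141, 0.002, -1.882]
force: [0.8, -0.2, -1.9]
width: 0.0406
```

```bash
python3 -m jog '[[0,0,-2,0,0,0],[0,0,-2,0,0,0],[0,0,0,0,0,0]]'; python3 -m jog '[[0,0,-2,0,0,0],[0,0,-1,0,0,0],[0,0,0,0,0,0]]';  python3 -m jog '[[0,0,-2,0,0,0],[0,0,0,0,0,0]]';  python3 -m jog '[[0,0,-2,0,0,0],[0,0,0,0,0,0]]'
```

```text
t: 11.0
eef_pos: [0.4296, 0.1669, 0.0621]
ee_rot: [-3.141, 0.002, -1.882]
force: [0.9, -0.1, -0.7]
width: 0.0405
t: 11.3
eef_pos: [0.4296, 0.1669, 0.0588]
ee_rot: [-3.141, 0.001, -1.882]
force: [0.5, -1.0, -0.8]
width: 0.0406
t: 11.5
eef_pos: [0.4299, 0.1669, 0.0571]
ee_rot: [-3.14, 0.002, -1.882]
force: [0.1, -1.2, 3.9]
width: 0.0407
t: 11.7
eef_pos: [0.4301, 0.1668, 0.0554]
ee_rot: [-3.14, 0.002, -1.881]
force: [0.1, -1.4, 4.1]
width: 0.0407
```

Contact came just where the low shoulder predicts (TCP z ≈ 57 mm). Press on to about 6 mm.

```bash
python3 -m jog '[[0,0,-2,0,0,0],[0,0,-2,0,0,0],[0,0,0,0,0,0]]'; python3 -m jog '[[0,0,-0.5,0,0,0],[0,0,0,0,0,0],[0,0,0,0,0,0],[0,0,0,0,0,0],[0,0,0,0,0,0],[0,0,0,0,0,0]]'
```

```text
t: 12.0
eef_pos: [0.4302, 0.1666, 0.052]
ee_rot: [-3.139, 0.002, -1.881]
force: [-1.1, -1.1, 7.2]
width: 0.0402
t: 12.6
eef_pos: [0.4303, 0.1665, 0.0531]
ee_rot: [-3.139, 0.002, -1.881]
force: [-1.5, -1.3, 5.8]
width: 0.0408
```

```bash
python3 -m jog '[[0,0,-2,0,0,0],[0,0,-0.5,0,0,0],[0,0,0,0,0,0],[0,0,0,0,0,0],[0,0,0,0,0,0],[0,0,0,0,0,0]]'; python3 -m jog '[[0,0,-0.5,0,0,0],[0,0,0,0,0,0],[0,0,0,0,0,0],[0,0,-0.3,0,0,0],[0,0,0,0,0,0],[0,0,0,0,0,0],[0,0,0,0,0,0],[0,0,0,0,0,0]]'
python3 - <<'E'
from h import *
W='pics/w5.png'
im=grab('side','pics/d5.png'); im2=grab('wrist',W); s=status.get_state(); print(s['t'],s['eef_pos'],s['ee_rot'],s['force'],s['moment'])
a=cv2.resize(im[150:250,240:340],(400,400),interpolation=2);b=cv2.resize(im2[180:330,240:390],(400,400),interpolation=2)
cv2.imwrite('pics/c5.png',np.hstack([a,b]))
E
```

```text
t: 13.2
eef_pos: [0.4304, 0.1665, 0.0524]
ee_rot: [-3.138, 0.002, -1.88]
force: [-1.8, -1.1, 6.0]
width: 0.041
t: 14.0
eef_pos: [0.4303, 0.1665, 0.0536]
ee_rot: [-3.137, 0.003, -1.879]
force: [-2.1, -0.5, 5.1]
width: 0.0408
14.1 [0.43032418 0.16649118 0.05362326] [-3.13739940e+00  2.64035797e-03 -1.87944217e+00] [-1.04245518 -1.51345018  4.6233832 ] [-0.53658398  0.45899722  0.00237344]
```

View pics/c5.png

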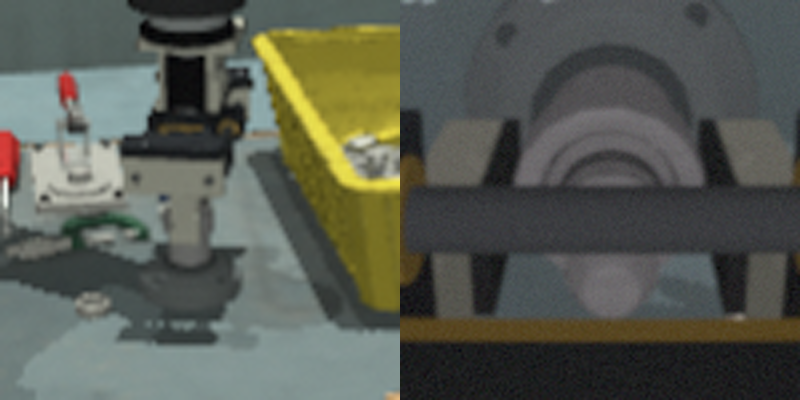

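Seated on the lowest land, but the arm creeps back up under load. I press a bit more with small rows to hold it there.

```bash
python3 -m jog '[[0,0,-2.5,0,0,0],[0,0,-1,0,0,0],[0,0,-0.7,0,0,0],[0,0,-0.5,0,0,0]]'
```

```text
t: 14.5
eef_pos: [0.4304, 0.1665, 0.0502]
ee_rot: [-3.137, 0.003, -1.879]
force: [-2.8, -1.0, 8.7]
width: 0.0406
```

```bash
python3 -m jog '[[0,0,-0.3,0,0,0],[0,0,-0.2,0,0,0],[0,0,-0.3,0,0,0],[0,0,-0.2,0,0,0],[0,0,-0.3,0,0,0],[0,0,-0.3,0,0,0]]'; python3 -m jog '[[0,0,-0.5,0,0,0],[0,0,-0.2,0,0,0],[0,0,-0.3,0,0,0],[0,0,-0.2,0,0,0],[0,0,-0.3,0,0,0],[0,0,-0.3,0,0,0]]'
```

```text
t: 15.1
eef_pos: [0.4304, 0.1665, 0.0507]
ee_rot: [-3.136, 0.003, -1.878]
force: [-2.0, -1.8, 7.7]
width: 0.0405
t: 15.7
eef_pos: [0.4304, 0.1665, 0.051]
ee_rot: [-3.136, 0.004, -1.878]
force: [-1.6, -1.1, 6.8]
width: 0.0409
```

```bash
python3 -m jog '[[-1,0,-0.5,0,0,0],[-0.5,0,-0.3,0,0,0],[0,0,-0.3,0,0,0],[0,0,-0.3,0,0,0],[0,0,-0.3,0,0,0],[0,0,-0.3,0,0,0],[0,0,-0.3,0,0,0],[0,0,-0.3,0,0,0]]'
```

```text
t: 16.5
eef_pos: [0.4303, 0.1665, 0.0516]
ee_rot: [-3.132, 0.005, -1.876]
force: [-2.8, -1.8, 7.7]
width: 0.0406
```

The ring is locked on the cone: sideways easing doesn't shift it, sink is about 6 mm, and it has been held for over 2 s. This is the 30 mm bore, so it goes on the thick pin. Lift straight up and carry it over.

```bash
python3 -m jog '[[0,0,5,0,0,0],[0,0,10,0,0,0],[0,0,12,0,0,0],[0,0,15,0,0,0],[0,0,15,0,0,0],[0,0,18,0,0,0],[0,0,18,0,0,0],[0,0,15,0,0,0],[0,0,0,0,0,0]]'
python3 -c "
from h import *
s=status.get_state();Rm=R.from_euler('xyz',s['ee_rot']).as_matrix();print(s['eef_pos'],s['force'],np.cross(Rm[:,2],[0,0,-1]))"
```

```text
t: 17.4
eef_pos: [0.4284, 0.1664, 0.1665]
ee_rot: [-3.135, 0.006, -1.877]
force: [0.8, 0.1, -2.0]
width: 0.0404
[0.42840039 0.16638538 0.16645925] [ 0.79358862  0.13990253 -2.04403922] [-0.00398811  0.008414    0.        ]
```

```bash
python3 -m jog '[[4,-30,0,-0.004,0.008,0],[12,-35,0,0,0,0],[12,-35,0,0,0,0],[14,-35,0,0,0,0],[14,-35,0,0,0,0],[14,-35,0,0,0,0],[14,-35,-5,0,0,0],[14,-30,-10,0,0,0],[6,0,-15,0,0,0],[0,0,-15,0,0,0],[0,0,0,0,0,0],[0,0,0,0,0,0]]'
python3 - <<'E'
from h import *
W='pics/w6.png'
im=grab('wrist',W); s=status.get_state(); print(s['t'],s['eef_pos'],s['ee_rot'],s['force'])
for z in (.054,.014): print(proj(W,[.585,-.109,z]))
Rm=R.from_euler('xyz',s['ee_rot']).as_matrix(); print(np.cross(Rm[:,2],[0,0,-1]),proj(W,s['eef_pos']-Rm[:,2]*.0157))
cv2.imwrite('pics/c6.png',cv2.resize(im[80:330,170:490],(768,600),interpolation=2))
E
```

```text
t: 18.6
eef_pos: [0.5306, -0.1142, 0.1146]
ee_rot: [3.134, 0.003, -1.878]
force: [0.3, -0.7, -1.5]
width: 0.0408
18.65 [ 0.53046285 -0.11402139  0.11459095] [ 3.13423412e+00  3.08205846e-03 -1.87749204e+00] [-0.06617684  0.22337493 -1.29051812]
[291.48395281 148.01336628]
[295.66866287 143.42767283]
[-0.00515975 -0.00608461 -0.        ] [318.4748951  251.77689549]
```

View pics/c6.png

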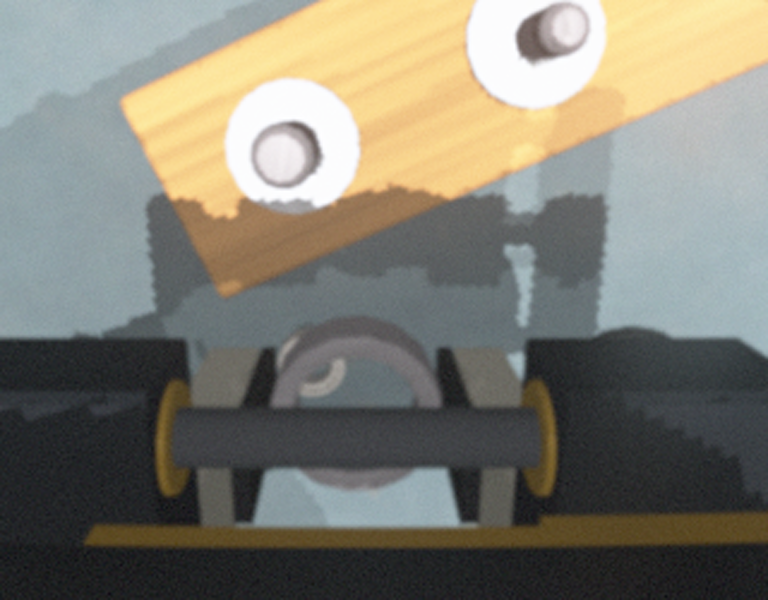

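The thick pin's top is at full-image (287.5,144.6) and its foot plate at (291.7,140.4). The held ring is still level at its usual spot.

```bash
python3 - <<'E'
from h import *
W='pics/w6.png'
a=at(W,287.5,144.6,.054);b=at(W,291.7,140.4,.014);p=status.get_state()['eef_pos']
print(a,b,p,a-p,b-p)
E
python3 -m jog '[[20,3,-3,-0.005,-0.006,0],[20,3,-5,0,0,0],[10,3,-5,0,0,0],[8,0,-4,0,0,0],[0,0,0,0,0,0],[0,0,0,0,0,0]]'
```

```text
[ 0.5884593 -0.1068951  0.054    ] [ 0.58873105 -0.10640443  0.014     ] [ 0.53046285 -0.11402139  0.11459095] [ 0.05799645  0.00712629 -0.06059095] [ 0.0582682   0.00761696 -0.10059095]
t: 19.25
eef_pos: [0.5925, -0.1024, 0.1]
ee_rot: [-3.137, 0.002, -1.874]
force: [0.4, 0.5, -1.4]
width: 0.0406
```

Target is (.5886, −.1067), so I correct by (−4, −4) and lower in steps.

```bash
python3 -m jog '[[-4,-4,-10,0,0,0],[0,0,-15,0,0,0],[0,0,-8,0,0,0],[0,0,0,0,0,0]]'
```

```text
t: 19.65
eef_pos: [0.5858, -0.1074, 0.0656]
ee_rot: [-3.137, 0.002, -1.875]
force: [0.9, 0.6, -1.9]
width: 0.0406
```

```bash
python3 -m jog '[[2.5,0.7,-5,0.004,0.003,0],[0,0,-6,0,0,0],[0,0,-6,0,0,0],[0,0,0,0,0,0]]'; python3 -m jog '[[0,0,-6,0,0,0],[0,0,-6,0,0,0],[0,0,-5,0,0,0],[0,0,0,0,0,0]]'
```

```text
t: 20.05
eef_pos: [0.5886, -0.1069, 0.048]
ee_rot: [-3.14, 0.006, -1.875]
force: [0.3, -0.7, -1.4]
width: 0.0408
t: 20.45
eef_pos: [0.5888, -0.1068, 0.0297]
ee_rot: [-3.14, 0.006, -1.875]
force: [-0.5, -0.7, -1.5]
width: 0.0408
```

```bash
python3 -m jog '[[0,0,-6,0,0,0],[0,0,-5,0,0,0],[0,0,-2,0,0,0],[0,0,0,0,0,0]]'; python3 -m jog '[[0,0,-1.5,0,0,0],[0,0,0,0,0,0]]'
```

```text
t: 20.85
eef_pos: [0.5888, -0.1069, 0.0154]
ee_rot: [-3.14, 0.006, -1.875]
force: [-0.5, 0.2, -0.7]
width: 0.0404
t: 21.05
eef_pos: [0.5893, -0.1069, 0.0147]
ee_rot: [-3.139, 0.006, -1.874]
force: [0.6, 0.1, -1.9]
width: 0.0407
```

Down on the plate. Now I release gently, lift a little and look.

```bash
python3 -m jog '[[0,0,0,0,0,0],[0,0,0,0,0,0],[0,0,0,0,0,0],[0,0,0,0,0,0],[0,0,0,0,0,0]]' 0.6; python3 -m jog '[[0,0,10,0,0,0],[0,0,15,0,0,0],[0,0,20,0,0,0],[0,0,25,0,0,0],[0,0,30,0,0,0],[-10,0,30,0,0,0],[-15,0,30,0,0,0],[-20,0,0,0,0,0],[0,0,0,0,0,0],[0,0,0,0,0,0]]'
python3 - <<'E'
from h import *
W='pics/w7.png'
im=grab('wrist',W); s=status.get_state(); print(s['t'],s['eef_pos'],s['ee_rot'],s['force'])
d=grab('side','pics/d7.png')
for z in (.03,): print(proj(W,[.5886,-.1067,z]),proj('pics/d7.png',[.5886,-.1067,z]))
cv2.imwrite('pics/c7.png',np.hstack([cv2.resize(im[60:260,200:460],(400,308),interpolation=2),cv2.resize(d[180:334,240:440],(400,308),interpolation=2)]))
E
```

```text
t: 21.55
eef_pos: [0.5902, -0.1068, 0.0154]
ee_rot: [-3.137, 0.007, -1.874]
force: [0.5, -0.2, -0.3]
width: 0.0528
t: 22.55
eef_pos: [0.5432, -0.1075, 0.1885]
ee_rot: [-3.133, 0.007, -1.874]
force: [0.2, -0.7, 0.1]
width: 0.0526
22.6 [ 0.54301118 -0.10745956  0.18816365] [-3.13389798  0.00708015 -1.8739111 ] [-0.81097141  0.22286757 -0.23300113]
[306.93749108 147.36468835] [358.15561179 247.90928926]
```

View pics/c7.png

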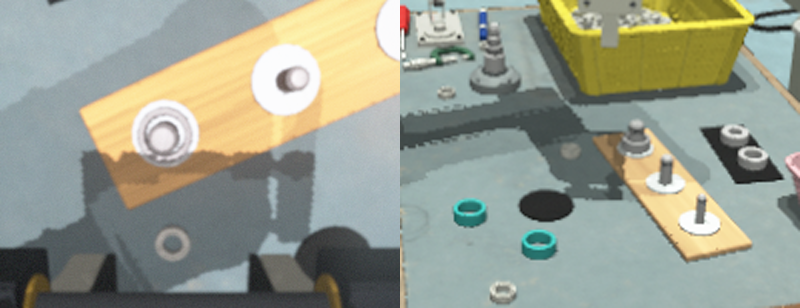

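The ring lies flat on the foot plate of the thick pin, at about (162,133) in the left crop. The pad is empty, and the waiting rings, turquoise rings and bearings are where they were.

```bash
python3 -c "
from station import workorder
print(workorder.job_done())"
```

```text
the job is handed in; nothing more can be done
None
```

The ring from the pad has a 30 mm bore, and it now sits fully down on the thick pin. I handed the job in at about 22.6 s of the 50 s allowed; no verdict is reported.

- **Measuring:** The ring passed the upper two shoulders freely. It stopped on the lowest at a tool (TCP) height of about 57 mm, where the geometry predicts. I pressed until the mandrel was sunk about 6 mm (reckoned from tool height) with 7–9 N on the wrist, and held it for about 2 s.
- **Final checks:** The last wrist and side pictures show the ring flat on the thick pin's foot plate and released. The pad is empty, the gripper is clear, and the other rings and the bystanders in view have not visibly moved; the micrometer, screwdriver and marker were not checked closely.
- **What went wrong on the way:** On the first descent a fingertip touched the ring's top with about 12 N after the arm drifted 10 mm; I backed off and corrected it. The first measuring push relaxed to about 3.7 mm, so I pressed again.

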